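Clamp a dispensing barrel in its sprung cradle

ROBOT

A 6-joint arm with a two-finger parallel gripper is mounted at the origin on a cart in front of the work surface, level with it; the furniture and walls round the work are solid. World frame = base frame: x ahead of the robot, y to its left, z up, the work surface at z = 0. Lengths are in mm, angles in rad, forces in N, time in s.
With the tool pointing down it reaches from about 350 to 925 mm from the base axis. Payload 6.4 kg.
Tool frame: the origin (TCP) lies at the very end of the fingers, on their centre line; the grasp point (between the pads) lies 19 mm behind it; z points along the fingers, y is the line along which they close (so a half turn about z gives the same grasp; the last joint's range is limited). The gripper opens to 94 mm and grips with 3 to 60 N. Pads are 16 mm wide; open, the fingers measure 119 mm over their backs; the gripper's body (75 mm by 177 mm) begins 78 mm behind the grasp point.
Start: joints at [1.162, 0.245, 1.558, -0, 1.339, -0.174], TCP at [151.218, 632.176, 205.455] pointing down, gripper open.
Joint ranges: [-3.13, 3.13], [-1.02, 2.26], [0.13, 2.54], [-0.95, 4.09], [0.21, 2.88], [-2.74, 2.74]. Speed limits (rad/s): [2.57, 2.57, 3.14, 3.14, 3.14, 3.14].

INTERFACE

Orientations are given as [roll, pitch, yaw] about the fixed x, y, z axes, in that order (R = Rz(yaw) Ry(pitch) Rx(roll)).
In Python, from station import get_state, camera, get_calibration, close_job gives the robot as it stands. The module is installed in compiled form; this text tells all that it offers.
- The arm moves only by the tool play_rows, never from a script. Its argument "plan" is a list of rows, each an object with "rotation": the turn, a rotation vector about the tool's x, y, z in degrees, a list of three; "offset": the shift along the tool's x, y, z in m, a list of three; "fingers": the finger opening in m, from 0 to 0.094. A call has 1 to 5 rows; each row shifts and turns the commanded pose from where the row before left it, along the tool's axes as they then stand; what a row does not reach is not made up. A row lasts 1/12 s, in which the tool goes at most 41.7 mm and 7.16 degrees, less where a joint would pass 70% of its speed; a pose out of reach is approached as far as the arm can. A call is refused whole if a number of a shift passes 0.0417 or a number of a turn 7.16, either way. A call with a gripper value outside its range is refused whole. The fingers move at their own pace and stop on an object; "newtons" is the grip in N (left out, the last holds). Time passes only in rows, so rows that do not move let the fingers close. It gives the time, the measured TCP pose, the force, the opening and the grip force at its end, in the units of the state.
- get_state(): the state, without advancing time (a new reading comes with each control period).
- camera(name): name is "side" or "top"; returns (picture, depth): 420x560x3 uint8, red, green, blue; 420x560 float32, mm along the optical axis (not along the pixel's ray), 0 where there is no reading.
- get_calibration(name): a dict with "intrinsics" (3x3 intrinsics, pixels), "dist" ([k1, k2, p1, p2, k3] as OpenCV has them; the pictures are not rectified), "position" and "attitude" of the camera in the world. Camera axes: x right, y down, z forward; pixel columns grow to the right and rows downward; lengths in mm; the calibration is good to about 2 mm. A picture is of the moment at which its call begins. get_calibration takes no time and is no camera call.
- close_job(): hands the job in; it is judged then, once.
The state is a dict: "t": time; "joints": joint angles; "joint_vel": joint speeds; "joint_efforts": joint torques, N m; "eef_pos": TCP position; "ee_rot": TCP orientation; "ft_force": force on the tool from outside, world axes, zero at the start; "moment": the same for the moment, N m; "opening": finger opening in mm; "grip_force": force on a finger pad.
Only numpy, scipy, OpenCV 4.12 (cv2) and the standard library are available. Lean on these libraries where they do the work, as an engineer would, in place of code of your own. Each camera call takes 0.05 s, during which the arm holds its last target. There are 200 camera calls.

TASK

Load the dispensing barrel into the clamping cradle: lift the sprung clamp bar clear of its guide ears and turn it well aside, then roll or lay the barrel from the loading shelf into the V trough so that it lies about centred under the bar's path. Lift the bar again, turn it back over the barrel and lower it between its ears until it rests on the barrel and holds it, then let go. Do not disturb the petri dish, the spare bar or the tape roll.

Things in the scene. Friction and masses are not known exactly. Their poses are not given: they have to be found in the camera images.
- cradle: Fixed aluminium clamping cradle on a dark 192 x 150 x 12 mm base on the table. Origin on the table under the bottom line of its V trough, midway along it; x from the loading shelf across the trough to the pivot post, y along the trough, z up. In this frame, mm: 90 degree V trough 140 long, x -14 to 14, bottom line z 26; back wall x 18 to 32, top z 54; pivot post at x 48, y 0, top z 123.
- shelf (a point): Centre of the top of the cradle's flat loading shelf, 40 mm above the table, 59 mm on the -x side of the trough's middle line; axes as the cradle's. The shelf spans 45 mm to either side of it in x (its +x edge is the edge of the trough) and 70 mm in y; at its -x end runs a stop lip 6 mm high and 6 mm wide.
- ears (a point): Point midway between the two dark guide ears on the back wall, 70 mm above the table, level with their tops; axes as the cradle's. The ears stand 16 mm above the wall, one on either side in y, 22 mm apart inside, each 6 mm thick (12 mm in x). The clamp bar, 18 mm wide, stands between them when down and cannot turn until lifted above them.
- seat (a point): Point on the axis of a fully seated barrel, in the middle of the V trough under the clamp bar: 48.6 mm above the table; axes as the cradle's.
- clamp_lift (a joint): Height of the sprung clamp bar above its lowest position, m, 0 to 0.030. A spring and the bar's weight press it down (about 3.6 N at 0, about 7 N at 0.028). Empty and down: 0. Resting on the seated barrel: about 0.0066. The bar clears the guide ears above about 0.013.
- clamp_bar (a joint): Turn of the clamp bar about the pivot post, rad, 0 to 1.75; stays where left. 0: it lies across the trough, from the post towards the shelf, at its stop. It turns counter-clockwise seen from above: at 1.57 it points along the cradle's -y, clear of trough and shelf. Let go aside, it sinks to its lowest height there and must be lifted again to bring it back over ears and barrel.
- knob (a point): Middle of the round black knob head on the clamp bar: upright, 25 mm diameter, 26 mm tall, 64 mm from the pivot axis, 97 mm above the table with the bar down. The bar below it is 18 mm wide, its top 29 mm and its underside 39 mm below this point, and it ends 12 mm beyond the knob. Axes turn with the bar.
- barrel: Dispensing barrel: white cylinder with steel ends, 32 mm diameter, 120 mm long, with a 12 mm thick nozzle standing out 16 mm at its +y end; 0.1 to 0.2 kg; rolls freely. It starts lying on the loading shelf, roughly along the trough, 50 to 72 mm from the trough's middle line. Origin at the middle of its axis; y along the axis.
- petri_dish: Bystander: flat round petri dish, 66 mm diameter, 13 mm tall, on the table. Origin at the centre of its underside.
- spare_bar: Bystander: stepped grey metal heater bar lying on the table, 60 mm long, 22 mm wide, 27 mm tall. Origin at the centre of its underside; y along it.
- tape_roll: Bystander: roll of tape lying flat, 66 mm diameter, 19 mm tall. Origin at the centre of its underside.

How it is judged:
By the outcome, as a careful person would: the job done as asked, in the order asked, and still so for the second after the job is handed in, with the robot touching nothing.
It also fails if it takes over 61 s, if anything falls off the work surface, if the arm or the gripper's body presses on something with over 40 N, if the wrist force passes 120 N, or if a joint passes its speed limit or range.

## Working session

There is one attempt and no reset: what is moved stays moved. The work goes in short steps, Python scripts to look and compute and a tool call to move; the robot and the scene stay as the last step left them, time stands still between calls to the robot, and variables do not carry over. Pictures are saved under pics/ and viewed, at most 10 in all, crops included, and the job is handed in when it is done.

Besides the shell and the picture viewer there is one more tool, called after ">>>" as name(argument=value, ...), one argument or row to a line, values as JSON. play_rows: Moves the arm, as the interface text tells. Its arguments: {"type":"object","properties":{"plan":{"type":"array","items":{"type":"object","properties":{"rotation":{"type":"array","items":{"type":"number"}},"offset":{"type":"array","items":{"type":"number"}},"fingers":{"type":"number"}}}},"newtons":{"type":"number"}},"required":["plan"]}

```bash
mkdir -p pics; cat > h.py <<'E'
import numpy as np,cv2
from station import *
from scipy.spatial.transform import Rotation as R
def snap(n,f):
    p,d=camera(n); cv2.imwrite(f'pics/{f}.png',p[:,:,::-1]); np.save(f'pics/{f}.npy',d); return p,d
def cal(n):
    c=get_calibration(n); return c
def world(n,u,v,d=None,z=None):
    c=get_calibration(n);K=np.array(c['intrinsics'],float);D=np.array(c['dist'],float)
    q=cv2.undistortPoints(np.array([[[u,v]]],float),K,D)[0,0]
    A=np.array(c['attitude'],float); M=A if A.shape==(3,3) else R.from_euler('xyz',A).as_matrix()
    r=M@np.array([q[0],q[1],1]);p=np.array(c['position'],float)
    if d is None: d=(z-p[2])/r[2]
    return p+d*r
E
python3 - <<'E'
from h import *
for n in('top','side'):
    print(get_calibration(n)); snap(n,n+'0')
print(get_state())
E
```

```text
{'intrinsics': array([[401.27818956,   0.        , 286.98257723],
       [  0.        , 401.27818956, 203.84426627],
       [  0.        ,   0.        ,   1.        ]]), 'dist': array([-0.08738365,  0.        ,  0.        ,  0.        ,  0.        ]), 'position': array([442.98937856,  22.33775141, 945.87572599]), 'attitude': array([-3.09379511,  0.01541465, -1.5487154 ])}
{'intrinsics': array([[415.38914541,   0.        , 280.58927932],
       [  0.        , 415.38914541, 211.12240839],
       [  0.        ,   0.        ,   1.        ]]), 'dist': array([0.02744515, 0.        , 0.        , 0.        , 0.        ]), 'position': array([298.2860568 , 729.35900992, 663.98545344]), 'attitude': array([-2.22222456,  0.0083165 , -2.84944747])}
{'t': 0.1, 'joints': array([ 1.16190731e+00,  2.45693755e-01,  1.55887718e+00, -2.02592586e-05,
        1.33868561e+00, -1.74107900e-01]), 'joint_vel': array([ 0.00071676, -0.0020443 , -0.00295044,  0.00194865,  0.00343862,
        0.0014017 ]), 'joint_efforts': array([ 5.18462784e-04, -4.16915882e+01, -3.15523374e+01,  6.87047839e-02,
        3.09462904e-02, -4.87023090e-05]), 'eef_pos': array([150.99982997, 631.67142559, 204.49585988]), 'ee_rot': array([-3.13995050e+00, -2.68825377e-04,  2.90681600e+00]), 'ft_force': array([ 0.3530785 ,  0.53356293, -0.54931968]), 'moment': array([ 0.01684846, -0.05202005,  0.01747873]), 'grip_force': 0.0, 'opening': 93.99005319042102}
```

View pics/top0.png

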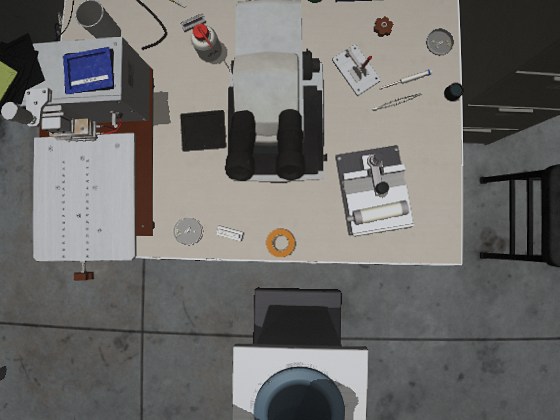

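View pics/side0.png

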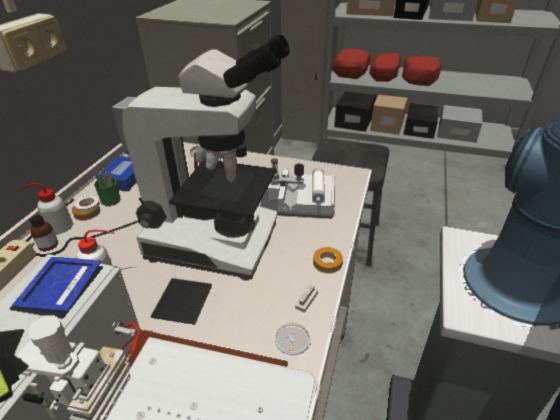

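The top view shows the cradle at about (375,190), with the knob at (381,188), the post at (375,160) and the barrel at (382,212). The bystanders are at (188,231), (230,233) and (281,243). The microscope is beside the cradle, up to column 325.

```bash
python3 - <<'E'
from h import *
p=cv2.imread('pics/top0.png'); c=p[140:245,320:425]; cv2.imwrite('pics/c0.png',cv2.resize(c,(600,600),interpolation=cv2.INTER_CUBIC))
d=np.load('pics/top0.npy')
for n,u,v in(('knob',381,188),('post',375,160),('bar0',365,214),('bar1',400,209),('barc',382,212),('base',342,153),('shelf',360,200),('mic1',245,155),('mic2',290,155),('mic3',320,150)):
    print(n,d[v,u],world('top',u,v,d=d[v,u]).round(1))
E
```

```text
knob 831.7447 [ 519.7 -159.1  113.7]
post 842.79645 [ 579.5 -147.6  105.7]
bar0 875.0604 [ 466.1 -134.4   68.2]
bar1 869.4099 [ 478.4 -210.1   73.2]
barc 869.6182 [ 471.1 -170.6   73.3]
base 950.70874 [ 6.116e+02 -9.020e+01  1.000e-01]
shelf 902.328 [ 498.1 -127.2   42.6]
mic1 482.1076 [523.5  82.1 468. ]
mic2 477.00037 [523.7  27.8 472.2]
mic3 777.0114 [585.6 -26.7 173.8]
```

View pics/c0.png

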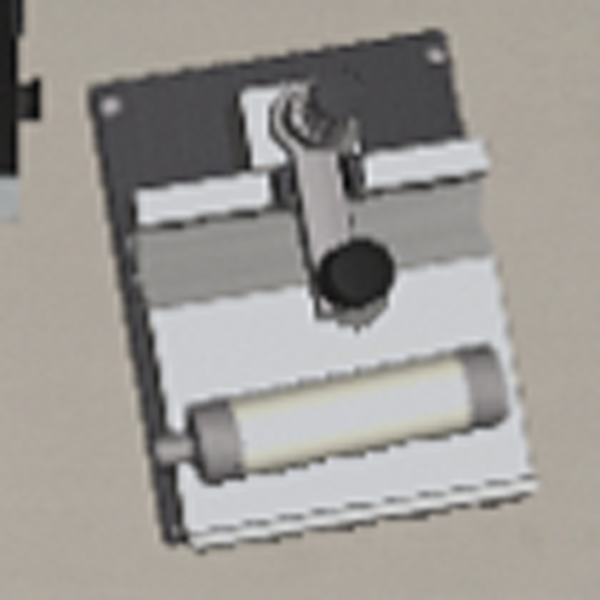

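The crop shows the knob top at crop (355,272). The trough edge runs (152,305)-(495,258), the wall front edge (140,225)-(490,170), and the barrel (200,443)-(497,380) with its nozzle on the left (+y).

```bash
cat >> h.py <<'E'
def cr(x,y,n='top',z=0): return world(n,320+(x+.5)/600*105-.5,140+(y+.5)/600*105-.5,z=z)
E
python3 - <<'E'
from h import *
from scipy.optimize import least_squares
# crop pts: (x,y,z, cradle x, cradle y)
P=[(152,305,40,-14,70),(496,257,40,-14,-70),(140,225,54,18,70),(490,172,54,18,-70),(134,192,54,32,70),(484,139,54,32,-70),(355,272,110,-16,0),(197,551,46,-104,70),(538,492,46,-104,-70)]
W=np.array([cr(a,b,z=z)[:2] for a,b,z,_,_ in P]);C=np.array([p[3:] for p in P],float)
f=lambda q:(C@np.array([[np.cos(q[2]),np.sin(q[2])],[-np.sin(q[2]),np.cos(q[2])]])+q[:2]-W).ravel()
s=least_squares(f,[540,-160,0],loss='soft_l1',f_scale=3);q=s.x
print(q,np.rad2deg(q[2]));print(f(q).reshape(-1,2).round(1))
a,b=cr(200,443,z=58)[:2],cr(497,383,z=58)[:2]
c,sn=np.cos(q[2]),np.sin(q[2]);M=np.array([[c,sn],[-sn,c]])
for w in(a,b,(a+b)/2):print('barrel',w.round(1),(M@(w-q[:2])).round(1))
print(np.linalg.norm(a-b))
E
```

```text
[ 5.36926448e+02 -1.61535911e+02  1.78111611e-01] 10.205043589446941
[[-2.8  1. ]
 [-0.1  0.3]
 [-1.4 -0.3]
 [-0.7 -0.5]
 [-0.5 -0.3]
 [ 0.1 -0.4]
 [-0.6 -3. ]
 [ 5.3  3.5]
 [ 4.3  0.1]]
barrel [ 459.  -113.2] [-68.2  61.4]
barrel [ 484.7 -228.9] [-63.4 -57. ]
barrel [ 471.8 -171. ] [-65.8   2.2]
118.46568458209916
```

```bash
cat >> h.py <<'E'
Q=(536.9,-161.5,10.2)
def cw(x,y):
    a=np.deg2rad(Q[2]); return np.array([Q[0]+x*np.cos(a)-y*np.sin(a),Q[1]+x*np.sin(a)+y*np.cos(a)])
def plan(wps,start=None,vmax=38,wmax=6.5):
    """wps: list of (x,y,z,yawdeg); prints rows in tool frame (tool down)"""
    s=get_state(); p=np.array(s['eef_pos']) if start is None else np.array(start[:3],float)
    y=np.rad2deg(s['ee_rot'][2]) if start is None else start[3]
    k=0
    for w in wps:
        t=np.array(w[:3],float);dy=w[3]-y; n=int(np.ceil(max(np.linalg.norm(t-p)/vmax,abs(dy)/wmax,1)))
        print('->',w,n)
        st=(t-p)/n
        for i in range(n):
            a=np.deg2rad(y+dy*i/n); X=np.array([np.cos(a),np.sin(a)]);Y=np.array([np.sin(a),-np.cos(a)])
            print(f' {k}: off [{X@st[:2]/1e3:.4f},{Y@st[:2]/1e3:.4f},{-st[2]/1e3:.4f}] rot z {-dy/n:.2f}'); k+=1
        p=t;y=w[3]
def st():
    s=get_state(); print(round(s['t'],2),s['eef_pos'].round(1),np.rad2deg(s['ee_rot']).round(2),s['ft_force'].round(1),round(s['opening'],1),round(s['grip_force'],1),s['joints'].round(2))
E
python3 -c "
from h import *
k=cw(-16,0);print(k)
plan([(270,330,240,116.6),(365,50,240,66),(440,-120,220,25),(k[0],k[1]+1,150,10.2)])"
```

```text
[ 521.15287027 -164.33335585]
-> (270, 330, 240, 116.6) 9
 0: off [-0.0207,-0.0295,-0.0039] rot z 5.55
 1: off [-0.0234,-0.0274,-0.0039] rot z 5.55
 2: off [-0.0260,-0.0250,-0.0039] rot z 5.55
 3: off [-0.0282,-0.0224,-0.0039] rot z 5.55
 4: off [-0.0303,-0.0195,-0.0039] rot z 5.55
 5: off [-0.0320,-0.0165,-0.0039] rot z 5.55
 6: off [-0.0335,-0.0133,-0.0039] rot z 5.55
 7: off [-0.0346,-0.0100,-0.0039] rot z 5.55
 8: off [-0.0354,-0.0066,-0.0039] rot z 5.55
-> (365, 50, 240, 66) 8
 9: off [-0.0366,-0.0051,-0.0000] rot z 6.32
 10: off [-0.0369,-0.0010,-0.0000] rot z 6.32
 11: off [-0.0368,0.0031,-0.0000] rot z 6.32
 12: off [-0.0363,0.0071,-0.0000] rot z 6.32
 13: off [-0.0353,0.0111,-0.0000] rot z 6.32
 14: off [-0.0338,0.0149,-0.0000] rot z 6.32
 15: off [-0.0320,0.0185,-0.0000] rot z 6.32
 16: off [-0.0297,0.0219,-0.0000] rot z 6.32
-> (440, -120, 220, 25) 7
 17: off [-0.0178,0.0197,0.0029] rot z 5.86
 18: off [-0.0157,0.0214,0.0029] rot z 5.86
 19: off [-0.0135,0.0229,0.0029] rot z 5.86
 20: off [-0.0111,0.0241,0.0029] rot z 5.86
 21: off [-0.0085,0.0251,0.0029] rot z 5.86
 22: off [-0.0059,0.0259,0.0029] rot z 5.86
 23: off [-0.0033,0.0263,0.0029] rot z 5.86
-> (np.float64(521.1528702724921), np.float64(-163.33335584511335), 150, 10.2) 4
 24: off [0.0138,0.0184,0.0175] rot z 3.70
 25: off [0.0150,0.0175,0.0175] rot z 3.70
 26: off [0.0161,0.0165,0.0175] rot z 3.70
 27: off [0.0171,0.0154,0.0175] rot z 3.70
```

>>> play_rows(
  plan=[
    {"offset": [-0.0207,-0.0295,-0.004],"rotation": [0,0,5.55],"fingers": 0.06},
    {"offset": [-0.0234,-0.0274,-0.004],"rotation": [0,0,5.55],"fingers": 0.06},
    {"offset": [-0.026,-0.025,-0.004],"rotation": [0,0,5.55],"fingers": 0.06},
    {"offset": [-0.0282,-0.0224,-0.004],"rotation": [0,0,5.55],"fingers": 0.06},
    {"offset": [-0.0303,-0.0195,-0.004],"rotation": [0,0,5.55],"fingers": 0.06},
  ],
)

```text
t: 0.52
eef_pos: [217.4, 462.8, 225.0]
ee_rot: [-3.141, 0.0, 2.418]
ft_force: [0.1, -0.4, 0.2]
opening: 64.3
grip_force: 0.0
```

>>> play_rows(
  plan=[
    {"offset": [-0.032,-0.0165,-0.004],"rotation": [0,0,5.55],"fingers": 0.06},
    {"offset": [-0.0335,-0.0133,-0.004],"rotation": [0,0,5.55],"fingers": 0.06},
    {"offset": [-0.0346,-0.01,-0.004],"rotation": [0,0,5.55],"fingers": 0.06},
    {"offset": [-0.0354,-0.0066,-0.004],"rotation": [0,0,5.55],"fingers": 0.06},
  ],
)

```text
t: 0.85
eef_pos: [270.2, 328.9, 241.2]
ee_rot: [-3.141, 0.0, 2.031]
ft_force: [1.0, -0.6, -0.2]
opening: 59.9
grip_force: 0.0
```

>>> play_rows(
  plan=[
    {"offset": [-0.0366,-0.0051,0],"rotation": [0,0,6.32]},
    {"offset": [-0.0369,-0.001,0],"rotation": [0,0,6.32]},
    {"offset": [-0.0368,0.0031,0],"rotation": [0,0,6.32]},
    {"offset": [-0.0363,0.0071,0],"rotation": [0,0,6.32]},
    {"offset": [-0.0353,0.0111,0],"rotation": [0,0,6.32]},
  ],
)

```text
invalid input
```

>>> play_rows(
  plan=[
    {"offset": [-0.0338,0.0149,0],"rotation": [0,0,6.32]},
    {"offset": [-0.032,0.0185,0],"rotation": [0,0,6.32]},
    {"offset": [-0.0297,0.0219,0],"rotation": [0,0,6.32]},
    {"offset": [-0.0178,0.0197,0.003],"rotation": [0,0,5.86]},
    {"offset": [-0.0157,0.0214,0.003],"rotation": [0,0,5.86]},
  ],
)

```text
invalid input
```

>>> play_rows(
  plan=[
    {"offset": [-0.0135,0.0229,0.003],"rotation": [0,0,5.86]},
    {"offset": [-0.0111,0.0241,0.003],"rotation": [0,0,5.86]},
    {"offset": [-0.0085,0.0251,0.003],"rotation": [0,0,5.86]},
    {"offset": [-0.0059,0.0259,0.003],"rotation": [0,0,5.86]},
    {"offset": [-0.0033,0.0263,0.003],"rotation": [0,0,5.86]},
  ],
)

```text
invalid input
```

>>> play_rows(
  plan=[
    {"offset": [0.0138,0.0184,0.0175],"rotation": [0,0,3.7]},
    {"offset": [0.015,0.0175,0.0175],"rotation": [0,0,3.7]},
    {"offset": [0.0161,0.0165,0.0175],"rotation": [0,0,3.7]},
    {"offset": [0.0171,0.0154,0.0175],"rotation": [0,0,3.7]},
  ],
)

```text
invalid input
```

```bash
python3 -c "
from h import *
st();p,d=snap('side','side1');c=p[140:230,230:350];cv2.imwrite('pics/c1.png',cv2.resize(c[:,:,::-1],(800,600),interpolation=cv2.INTER_CUBIC))
k=cw(-16,0);plan([(k[0],k[1]+1,78,10.2)],vmax=18)"
```

```text
0.85 [270.2 328.9 241.2] [-1.7998e+02  1.0000e-02  1.1636e+02] [ 1.  -0.6 -0.2] 59.9 0.0 [ 0.62 -0.35  2.06 -0.    1.43  0.16]
-> (np.float64(521.1528702724921), np.float64(-163.33335584511335), 78, 10.2) 32
 0: off [-0.0171,0.0003,0.0051] rot z 3.30
 1: off [-0.0171,0.0013,0.0051] rot z 3.30
 2: off [-0.0170,0.0023,0.0051] rot z 3.30
 3: off [-0.0168,0.0033,0.0051] rot z 3.30
 4: off [-0.0166,0.0042,0.0051] rot z 3.30
 5: off [-0.0163,0.0052,0.0051] rot z 3.30
 6: off [-0.0160,0.0061,0.0051] rot z 3.30
 7: off [-0.0156,0.0070,0.0051] rot z 3.30
 8: off [-0.0152,0.0079,0.0051] rot z 3.30
 9: off [-0.0147,0.0088,0.0051] rot z 3.30
 10: off [-0.0142,0.0096,0.0051] rot z 3.30
 11: off [-0.0136,0.0104,0.0051] rot z 3.30
 12: off [-0.0130,0.0112,0.0051] rot z 3.30
 13: off [-0.0123,0.0119,0.0051] rot z 3.30
 14: off [-0.0116,0.0126,0.0051] rot z 3.30
 15: off [-0.0109,0.0132,0.0051] rot z 3.30
 16: off [-0.0101,0.0138,0.0051] rot z 3.30
 17: off [-0.0093,0.0144,0.0051] rot z 3.30
 18: off [-0.0084,0.0149,0.0051] rot z 3.30
 19: off [-0.0076,0.0154,0.0051] rot z 3.30
 20: off [-0.0067,0.0158,0.0051] rot z 3.30
 21: off [-0.0057,0.0161,0.0051] rot z 3.30
 22: off [-0.0048,0.0164,0.0051] rot z 3.30
 23: off [-0.0038,0.0167,0.0051] rot z 3.30
 24: off [-0.0029,0.0169,0.0051] rot z 3.30
 25: off [-0.0019,0.0170,0.0051] rot z 3.30
 26: off [-0.0009,0.0171,0.0051] rot z 3.30
 27: off [0.0001,0.0171,0.0051] rot z 3.30
 28: off [0.0011,0.0171,0.0051] rot z 3.30
 29: off [0.0020,0.0170,0.0051] rot z 3.30
 30: off [0.0030,0.0169,0.0051] rot z 3.30
 31: off [0.0040,0.0167,0.0051] rot z 3.30
```

View pics/c1.png

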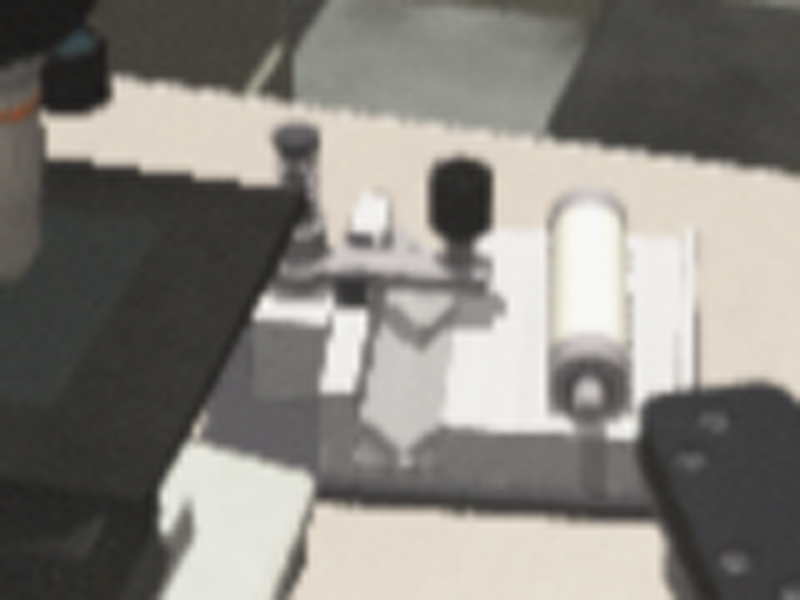

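The side view is end-on, with the knob at crop (460,195), the barrel at (590,300) and the V trough at (410,330), all as expected. Every row needs a fingers value, so I'm resending.

>>> play_rows(
  plan=[
    {"offset": [-0.0366,-0.0051,0],"rotation": [0,0,6.32],"fingers": 0.06},
    {"offset": [-0.0369,-0.001,0],"rotation": [0,0,6.32],"fingers": 0.06},
    {"offset": [-0.0368,0.0031,0],"rotation": [0,0,6.32],"fingers": 0.06},
    {"offset": [-0.0363,0.0071,0],"rotation": [0,0,6.32],"fingers": 0.06},
    {"offset": [-0.0353,0.0111,0],"rotation": [0,0,6.32],"fingers": 0.06},
  ],
)

```text
t: 1.32
eef_pos: [329.5, 154.1, 241.2]
ee_rot: [3.141, -0.0, 1.479]
ft_force: [0.3, -0.4, -0.1]
opening: 59.8
grip_force: 0.0
```

>>> play_rows(
  plan=[
    {"offset": [-0.0338,0.0149,0],"rotation": [0,0,6.32],"fingers": 0.06},
    {"offset": [-0.032,0.0185,0],"rotation": [0,0,6.32],"fingers": 0.06},
    {"offset": [-0.0297,0.0219,0],"rotation": [0,0,6.32],"fingers": 0.06},
    {"offset": [-0.0178,0.0197,0.003],"rotation": [0,0,5.86],"fingers": 0.06},
    {"offset": [-0.0157,0.0214,0.003],"rotation": [0,0,5.86],"fingers": 0.06},
  ],
)

```text
t: 1.73
eef_pos: [387.0, 0.3, 235.3]
ee_rot: [3.141, -0.0, 0.941]
ft_force: [0.5, 0.3, 1.0]
opening: 60.1
grip_force: 0.0
```

>>> play_rows(
  plan=[
    {"offset": [-0.0135,0.0229,0.003],"rotation": [0,0,5.86],"fingers": 0.06},
    {"offset": [-0.0111,0.0241,0.003],"rotation": [0,0,5.86],"fingers": 0.06},
    {"offset": [-0.0085,0.0251,0.003],"rotation": [0,0,5.86],"fingers": 0.06},
    {"offset": [-0.0059,0.0259,0.003],"rotation": [0,0,5.86],"fingers": 0.06},
    {"offset": [-0.0033,0.0263,0.003],"rotation": [0,0,5.86],"fingers": 0.06},
  ],
)

```text
t: 2.15
eef_pos: [440.5, -120.5, 219.8]
ee_rot: [-3.141, 0.0, 0.431]
ft_force: [0.3, 0.5, -0.2]
opening: 60.0
grip_force: 0.0
```

>>> play_rows(
  plan=[
    {"offset": [0.0138,0.0184,0.0175],"rotation": [0,0,3.7],"fingers": 0.06},
    {"offset": [0.015,0.0175,0.0175],"rotation": [0,0,3.7],"fingers": 0.06},
    {"offset": [0.0161,0.0165,0.0175],"rotation": [0,0,3.7],"fingers": 0.06},
    {"offset": [0.0171,0.0154,0.0175],"rotation": [0,0,3.7],"fingers": 0.06},
  ],
)

```text
t: 2.48
eef_pos: [522.3, -163.2, 149.1]
ee_rot: [-3.141, 0.001, 0.175]
ft_force: [0.5, -0.5, -0.3]
opening: 60.2
grip_force: 0.0
```

```bash
python3 -c "
from h import *
print('knob side',world('side',230+460/6.667,140+195/6.667,z=97))
st();p,d=snap('side','side2');c=p[110:230,220:380];cv2.imwrite('pics/c2.png',cv2.resize(c[:,:,::-1],(800,600),interpolation=cv2.INTER_CUBIC))
k=cw(-16,0);plan([(k[0],k[1]+1,78,10.2)],vmax=18)"
```

```text
knob side [ 522.69185267 -166.05328324   97.        ]
2.48 [ 522.3 -163.2  149.1] [-1.7997e+02  3.0000e-02  1.0020e+01] [ 0.5 -0.5 -0.3] 60.2 0.0 [-0.51  0.06  1.87  0.    1.21  0.89]
-> (np.float64(521.1528702724921), np.float64(-163.33335584511335), 78, 10.2) 4
 0: off [-0.0003,-0.0002,0.0167] rot z -0.09
 1: off [-0.0003,-0.0002,0.0167] rot z -0.09
 2: off [-0.0003,-0.0002,0.0167] rot z -0.09
 3: off [-0.0003,-0.0002,0.0167] rot z -0.09
```

View pics/c2.png

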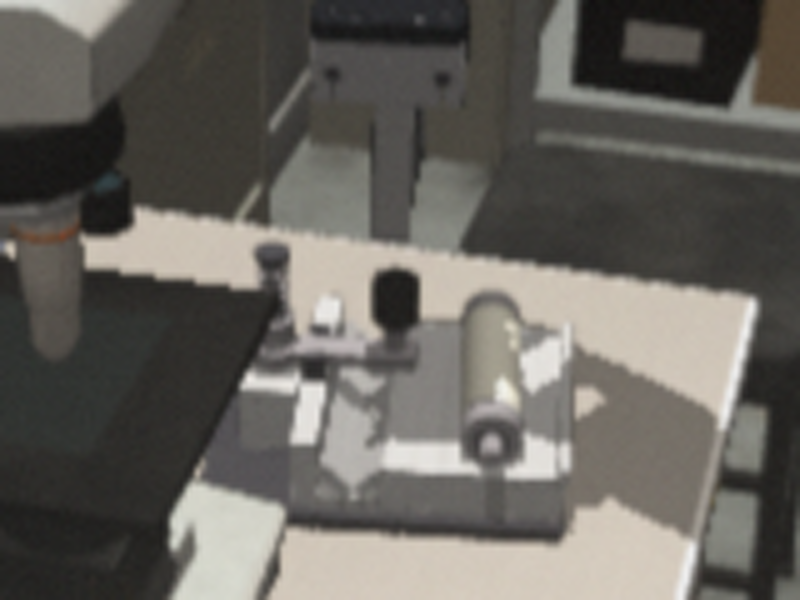

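The gripper's fingers at crop (395,190) are right above the knob at (395,300). Descending and gripping.

>>> play_rows(
  plan=[
    {"offset": [0,0,0.018],"rotation": [0,0,0],"fingers": 0.06},
    {"offset": [0,0,0.018],"rotation": [0,0,0],"fingers": 0.06},
    {"offset": [0,0,0.018],"rotation": [0,0,0],"fingers": 0.06},
    {"offset": [0,0,0.017],"rotation": [0,0,0],"fingers": 0.045},
  ],
)

```text
t: 2.87
eef_pos: [521.1, -162.3, 78.1]
ee_rot: [-3.141, 0.001, 0.179]
ft_force: [1.1, 0.4, 0.0]
opening: 56.0
grip_force: 0.0
```

>>> play_rows(
  plan=[
    {"offset": [0,0,0],"rotation": [0,0,0],"fingers": 0.035},
    {"offset": [0,0,0],"rotation": [0,0,0],"fingers": 0.015},
    {"offset": [0,0,0],"rotation": [0,0,0],"fingers": 0.015},
    {"offset": [0,0,0],"rotation": [0,0,0],"fingers": 0.015},
  ],
  newtons=35,
)

```text
t: 3.2
eef_pos: [522.5, -163.1, 81.0]
ee_rot: [3.14, -0.002, 0.178]
ft_force: [0.1, -0.5, 0.5]
opening: 29.7
grip_force: 0.0
```

>>> play_rows(
  plan=[
    {"offset": [0,0,0],"rotation": [0,0,0],"fingers": 0.015},
    {"offset": [0,0,0],"rotation": [0,0,0],"fingers": 0.015},
    {"offset": [0,0,0],"rotation": [0,0,0],"fingers": 0.015},
  ],
  newtons=35,
)

```text
t: 3.45
eef_pos: [522.5, -163.2, 80.8]
ee_rot: [3.14, -0.002, 0.178]
ft_force: [-0.3, -1.5, 4.9]
opening: 24.4
grip_force: 35.0
```

```bash
python3 -c "
from h import *
st()"
```

```text
3.45 [ 522.5 -163.2   80.8] [ 1.799e+02 -1.000e-01  1.023e+01] [-0.3 -1.5  4.9] 24.4 35.0 [-0.51  0.16  1.91 -0.    1.08  0.88]
```

>>> play_rows(
  plan=[
    {"offset": [0,0,-0.007],"rotation": [0,0,0],"fingers": 0.015},
    {"offset": [0,0,-0.007],"rotation": [0,0,0],"fingers": 0.015},
    {"offset": [0,0,-0.007],"rotation": [0,0,0],"fingers": 0.015},
    {"offset": [0,0,0],"rotation": [0,0,0],"fingers": 0.015},
  ],
)

```text
t: 3.78
eef_pos: [522.4, -163.1, 101.3]
ee_rot: [3.14, -0.002, 0.178]
ft_force: [4.2, -2.9, -6.2]
opening: 24.2
grip_force: 35.0
```

```bash
python3 -c "
from h import *
st();p,d=snap('side','side3');c=p[110:230,220:380];cv2.imwrite('pics/c3.png',cv2.resize(c[:,:,::-1],(800,600),interpolation=cv2.INTER_CUBIC))"
```

```text
3.78 [ 522.4 -163.1  101.3] [ 1.799e+02 -1.200e-01  1.021e+01] [ 4.2 -2.9 -6.2] 24.2 35.0 [-0.51  0.13  1.9   0.    1.11  0.88]
```

View pics/c3.png

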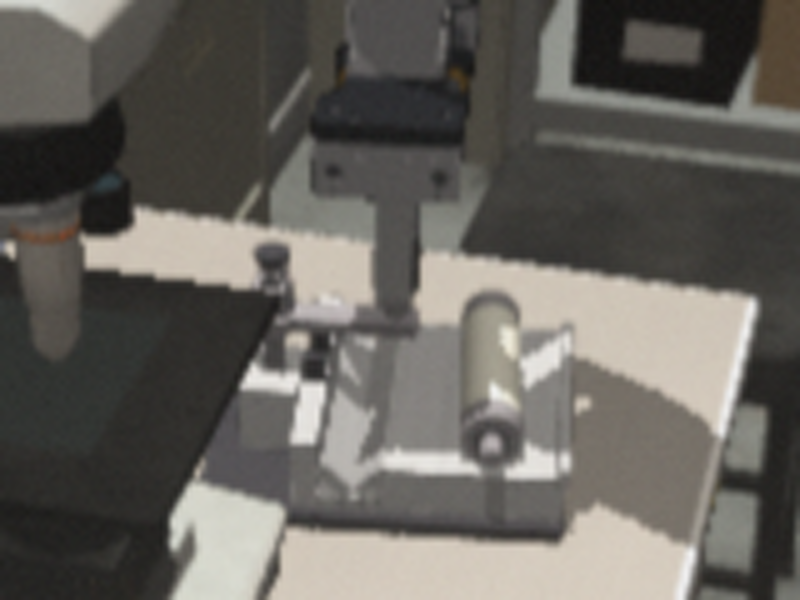

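The bar (crop 350,320) has lifted with the fingers and clears the ears at (318,350). Now the arc.

>>> play_rows(
  plan=[
    {"offset": [0.0004,0.0069,0],"rotation": [0,0,-6.2],"fingers": 0.015},
    {"offset": [0.0004,0.0069,0],"rotation": [0,0,-6.2],"fingers": 0.015},
    {"offset": [0.0004,0.0069,0],"rotation": [0,0,-6.2],"fingers": 0.015},
    {"offset": [0.0004,0.0069,0],"rotation": [0,0,-6.2],"fingers": 0.015},
    {"offset": [0.0004,0.0069,0],"rotation": [0,0,-6.2],"fingers": 0.015},
  ],
)

```text
t: 4.25
eef_pos: [536.9, -193.3, 99.6]
ee_rot: [3.142, -0.001, 0.723]
ft_force: [4.6, -0.6, -5.3]
opening: 24.6
grip_force: 35.0
```

>>> play_rows(
  plan=[
    {"offset": [0.0004,0.0069,0],"rotation": [0,0,-6.2],"fingers": 0.015},
    {"offset": [0.0004,0.0069,0],"rotation": [0,0,-6.2],"fingers": 0.015},
    {"offset": [0.0004,0.0069,0],"rotation": [0,0,-6.2],"fingers": 0.015},
    {"offset": [0.0004,0.0069,0],"rotation": [0,0,-6.2],"fingers": 0.015},
    {"offset": [0.0004,0.0069,0],"rotation": [0,0,-6.2],"fingers": 0.015},
  ],
)

```text
t: 4.67
eef_pos: [565.3, -212.0, 99.2]
ee_rot: [-3.141, -0.001, 1.264]
ft_force: [2.9, -1.5, -4.7]
opening: 24.3
grip_force: 35.0
```

>>> play_rows(
  plan=[
    {"offset": [0.0004,0.0069,0],"rotation": [0,0,-6.2],"fingers": 0.015},
    {"offset": [0.0004,0.0069,0],"rotation": [0,0,-6.2],"fingers": 0.015},
    {"offset": [0.0004,0.0069,0],"rotation": [0,0,-6.2],"fingers": 0.015},
    {"offset": [0.0004,0.0069,0],"rotation": [0,0,-6.2],"fingers": 0.015},
    {"offset": [0.0004,0.0069,0],"rotation": [0,0,-6.2],"fingers": 0.015},
  ],
)

```text
t: 5.08
eef_pos: [599.3, -213.4, 99.1]
ee_rot: [-3.141, -0.0, 1.806]
ft_force: [2.7, -1.9, -5.0]
opening: 24.0
grip_force: 35.0
```

```bash
python3 -c "
from h import *
st()
for a in (87,90,93):
  r=np.deg2rad(a+180);print(cw(48+64*np.cos(r),64*np.sin(r)))"
```

```text
5.08 [ 599.3 -213.4   99.1] [-1.7998e+02 -2.0000e-02  1.0346e+02] [ 2.7 -1.9 -5. ] 24.0 35.0 [-0.52  0.32  1.67  0.    1.15 -0.75]
[ 592.16271613 -216.49527335]
[ 595.47481256 -215.98845137]
[ 598.75584487 -215.30898225]
```

>>> play_rows(
  plan=[
    {"offset": [0,0,0.007],"rotation": [0,0,0],"fingers": 0.015},
    {"offset": [0,0,0.007],"rotation": [0,0,0],"fingers": 0.015},
    {"offset": [0,0,0.004],"rotation": [0,0,0],"fingers": 0.015},
    {"offset": [0,0,0],"rotation": [0,0,0],"fingers": 0.05},
    {"offset": [0,0,0],"rotation": [0,0,0],"fingers": 0.05},
  ],
)

```text
t: 5.5
eef_pos: [598.4, -212.7, 81.9]
ee_rot: [-3.14, -0.002, 1.8]
ft_force: [0.0, 0.0, -0.0]
opening: 34.3
grip_force: 0.0
```

>>> play_rows(
  plan=[
    {"offset": [0,0,0],"rotation": [0,0,0],"fingers": 0.05},
    {"offset": [0,0,-0.02],"rotation": [0,0,0],"fingers": 0.06},
    {"offset": [0,0,-0.025],"rotation": [0,0,0],"fingers": 0.06},
    {"offset": [0,0,-0.03],"rotation": [0,0,0],"fingers": 0.06},
  ],
)

```text
t: 5.83
eef_pos: [597.8, -212.3, 156.6]
ee_rot: [-3.138, -0.003, 1.801]
ft_force: [0.3, 0.1, -0.4]
opening: 59.0
grip_force: 0.0
```

```bash
python3 -c "
from h import *
st()
plan([(471.8,-171,140,102.5)]);plan([(471.8,-171,49,102.5)],start=(471.8,-171,140,102.5),vmax=25)
p,d=snap('top','top4');c=p[140:245,320:425];cv2.imwrite('pics/c4.png',cv2.resize(c[:,:,::-1],(600,600),interpolation=cv2.INTER_CUBIC))"
```

```text
5.83 [ 597.8 -212.3  156.6] [-179.81   -0.19  103.18] [ 0.3  0.1 -0.4] 59.0 0.0 [-0.52  0.26  1.64  0.    1.25 -0.75]
-> (471.8, -171, 140, 102.5) 4
 0: off [0.0172,-0.0283,0.0041] rot z 0.17
 1: off [0.0171,-0.0284,0.0041] rot z 0.17
 2: off [0.0171,-0.0284,0.0041] rot z 0.17
 3: off [0.0170,-0.0285,0.0041] rot z 0.17
-> (471.8, -171, 49, 102.5) 4
 0: off [0.0000,0.0000,0.0227] rot z -0.00
 1: off [0.0000,0.0000,0.0227] rot z -0.00
 2: off [0.0000,0.0000,0.0227] rot z -0.00
 3: off [0.0000,0.0000,0.0227] rot z -0.00
```

View pics/c4.png

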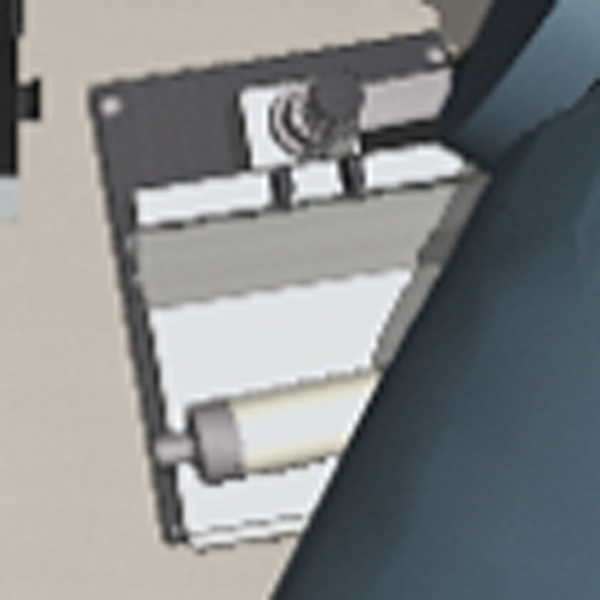

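The bar is aside at crop (400,100), pointing along -y, and the barrel hasn't moved. Straddling the barrel.

>>> play_rows(
  plan=[
    {"offset": [0.017,-0.0285,0.004],"rotation": [0,0,0.2],"fingers": 0.06},
    {"offset": [0.017,-0.0285,0.004],"rotation": [0,0,0.2],"fingers": 0.06},
    {"offset": [0.017,-0.0285,0.004],"rotation": [0,0,0.2],"fingers": 0.06},
    {"offset": [0.017,-0.0285,0.004],"rotation": [0,0,0.2],"fingers": 0.06},
  ],
)

```text
t: 6.22
eef_pos: [471.4, -171.6, 141.2]
ee_rot: [-3.141, -0.0, 1.787]
ft_force: [0.3, -0.5, 0.4]
opening: 60.4
grip_force: 0.0
```

>>> play_rows(
  plan=[
    {"offset": [0,0,0.023],"rotation": [0,0,0],"fingers": 0.06},
    {"offset": [0,0,0.023],"rotation": [0,0,0],"fingers": 0.06},
    {"offset": [0,0,0.023],"rotation": [0,0,0],"fingers": 0.06},
    {"offset": [0,0,0.02],"rotation": [0,0,0],"fingers": 0.06},
  ],
)

```text
t: 6.55
eef_pos: [472.4, -172.0, 51.7]
ee_rot: [3.142, -0.0, 1.787]
ft_force: [0.5, 0.3, -0.6]
opening: 59.7
grip_force: 0.0
```

```bash
python3 -c "
from h import *
st()"
```

```text
6.55 [ 472.4 -172.    51.7] [ 1.8000e+02 -1.0000e-02  1.0238e+02] [ 0.5  0.3 -0.6] 59.7 0.0 [-0.58  0.11  2.03  0.    1.01 -0.79]
```

>>> play_rows(
  plan=[
    {"offset": [0,0,0.003],"rotation": [0,0,0],"fingers": 0.04},
    {"offset": [0,0,0],"rotation": [0,0,0],"fingers": 0.025},
    {"offset": [0,0,0],"rotation": [0,0,0],"fingers": 0.025},
    {"offset": [0,0,0],"rotation": [0,0,0],"fingers": 0.025},
    {"offset": [0,0,0],"rotation": [0,0,0],"fingers": 0.025},
  ],
  newtons=12,
)

```text
t: 6.97
eef_pos: [474.0, -173.0, 51.0]
ee_rot: [3.14, 0.002, 1.788]
ft_force: [-0.7, 0.6, 3.5]
opening: 31.8
grip_force: 12.0
```

>>> play_rows(
  plan=[
    {"offset": [0,0,0],"rotation": [0,0,0],"fingers": 0.025},
    {"offset": [0,0,0],"rotation": [0,0,0],"fingers": 0.025},
  ],
)

```text
t: 7.13
eef_pos: [474.1, -173.0, 51.0]
ee_rot: [3.14, 0.002, 1.788]
ft_force: [-0.7, 0.8, 6.1]
opening: 31.6
grip_force: 12.0
```

```bash
python3 -c "
from h import *
st();s=get_state()['eef_pos']
t=cw(-24,-2);z=s[2]+2
a=np.deg2rad(Q[2]);d=s[:2]-Q[:2];print('cradle',d[0]*np.cos(a)+d[1]*np.sin(a),-d[0]*np.sin(a)+d[1]*np.cos(a))
plan([(s[0],s[1],z,100.2),(*t,z,100.2)],vmax=12)
p,d=snap('side','side5');c=p[120:225,225:365];cv2.imwrite('pics/c5.png',cv2.resize(c[:,:,::-1],(800,600),interpolation=cv2.INTER_CUBIC))"
```

```text
7.13 [ 474.1 -173.    51. ] [1.7989e+02 1.1000e-01 1.0242e+02] [-0.7  0.8  6.1] 31.6 12.0 [-0.58  0.11  2.03  0.    1.   -0.79]
cradle -63.89344188968126 -0.23038263823872995
-> (np.float64(474.05715236380433), np.float64(-173.04129514586552), np.float64(52.95819131737524), 100.2) 1
 0: off [0.0000,0.0000,-0.0020] rot z 2.22
-> (np.float64(513.6334748893773), np.float64(-167.7184249836085), np.float64(52.95819131737524), 100.2) 4
 1: off [-0.0004,0.0100,-0.0000] rot z -0.00
 2: off [-0.0004,0.0100,-0.0000] rot z -0.00
 3: off [-0.0004,0.0100,-0.0000] rot z -0.00
 4: off [-0.0004,0.0100,-0.0000] rot z -0.00
```

View pics/c5.png

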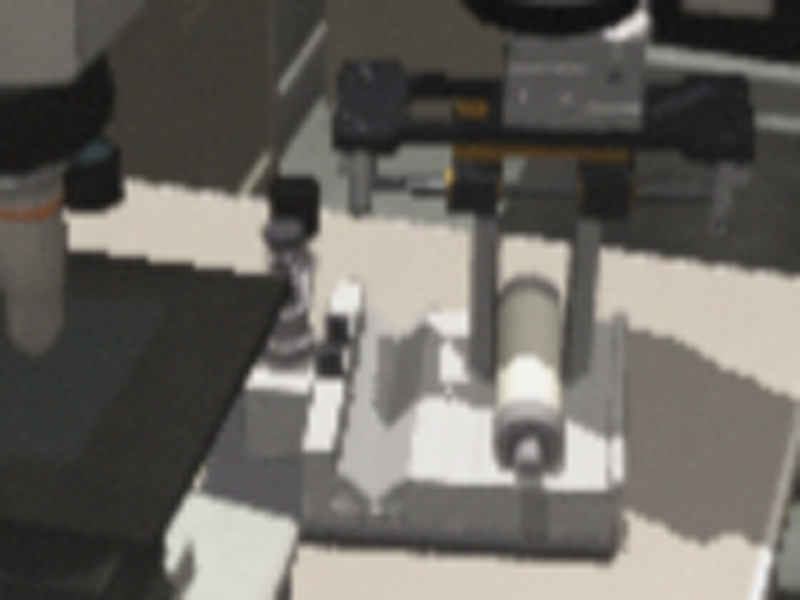

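The barrel at crop (530,390) is gripped between the fingers at (483,300) and (583,300). The gripper body clears the post at (285,230). Shifting the barrel to near the trough edge.

>>> play_rows(
  plan=[
    {"offset": [0,0,-0.003],"rotation": [0,0,2.2],"fingers": 0.025},
    {"offset": [-0.0004,0.01,0],"rotation": [0,0,0],"fingers": 0.025},
    {"offset": [-0.0004,0.01,0],"rotation": [0,0,0],"fingers": 0.025},
    {"offset": [-0.0004,0.01,0],"rotation": [0,0,0],"fingers": 0.025},
    {"offset": [-0.0004,0.01,0],"rotation": [0,0,0],"fingers": 0.025},
  ],
)

```text
t: 7.6
eef_pos: [513.9, -166.7, 52.3]
ee_rot: [-3.142, -0.0, 1.75]
ft_force: [0.3, 0.0, -2.2]
opening: 31.3
grip_force: 12.0
```

```bash
cat >> h.py <<'E'
def cp(w):
    a=np.deg2rad(Q[2]);d=np.array(w[:2])-Q[:2];return (d[0]*np.cos(a)+d[1]*np.sin(a)).round(1),(-d[0]*np.sin(a)+d[1]*np.cos(a)).round(1)
E
python3 -c "
from h import *
st();print(cp(get_state()['eef_pos']))
p,d=snap('side','side6');c=p[120:225,225:365];cv2.imwrite('pics/c6.png',cv2.resize(c[:,:,::-1],(800,600),interpolation=cv2.INTER_CUBIC))"
```

```text
7.6 [ 513.9 -166.7   52.3] [-1.8000e+02 -1.0000e-02  1.0026e+02] [ 0.3  0.  -2.2] 31.3 12.0 [-0.52  0.19  1.93  0.    1.02 -0.7 ]
(np.float64(-23.6), np.float64(-1.0))
```

View pics/c6.png

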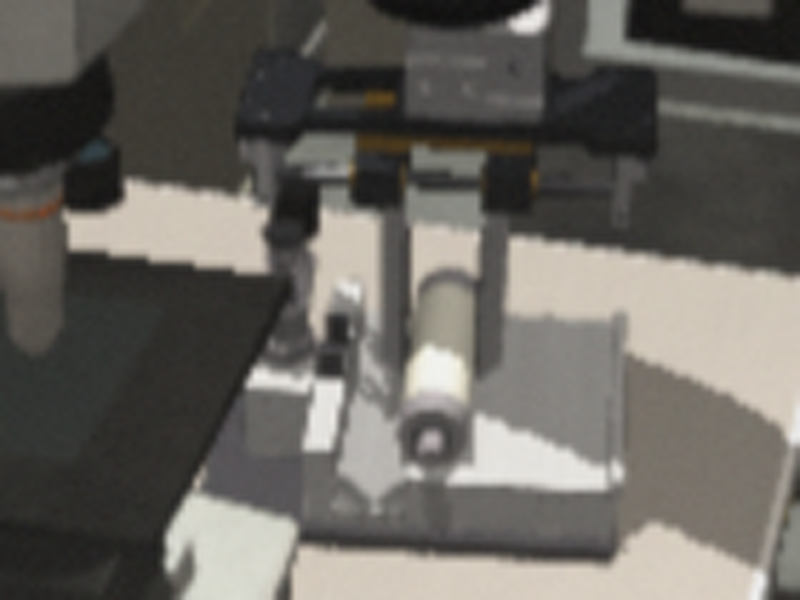

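The barrel at crop (435,380) is just beside the trough, with the front finger over the trough. I'll set it down, open slightly, raise the tips above the back wall, and roll it in.

>>> play_rows(
  plan=[
    {"offset": [0,0,0.002],"rotation": [0,0,0],"fingers": 0.025},
    {"offset": [0,0,0],"rotation": [0,0,0],"fingers": 0.038},
    {"offset": [0,0,0],"rotation": [0,0,0],"fingers": 0.038},
    {"offset": [0,0,-0.004],"rotation": [0,0,0],"fingers": 0.038},
    {"offset": [0,0,-0.004],"rotation": [0,0,0],"fingers": 0.038},
  ],
)

```text
t: 8.07
eef_pos: [512.1, -166.8, 58.4]
ee_rot: [-3.141, -0.001, 1.749]
ft_force: [0.2, 0.6, 0.4]
opening: 38.1
grip_force: 0.0
```

```bash
python3 -c "
from h import *
st();print(cp(get_state()['eef_pos']))"
```

```text
8.07 [ 512.1 -166.8   58.4] [-1.7995e+02 -4.0000e-02  1.0020e+02] [0.2 0.6 0.4] 38.1 0.0 [-0.53  0.17  1.94 -0.    1.03 -0.7 ]
(np.float64(-25.4), np.float64(-0.8))
```

>>> play_rows(
  plan=[
    {"offset": [0,0.003,0],"rotation": [0,0,0],"fingers": 0.038},
    {"offset": [0,0.003,0],"rotation": [0,0,0],"fingers": 0.038},
    {"offset": [0,0.003,0],"rotation": [0,0,0],"fingers": 0.038},
    {"offset": [0,0.003,0],"rotation": [0,0,0],"fingers": 0.038},
    {"offset": [0,0.003,0],"rotation": [0,0,0],"fingers": 0.038},
  ],
)

```text
t: 8.48
eef_pos: [527.6, -164.1, 58.3]
ee_rot: [-3.141, -0.0, 1.749]
ft_force: [-1.5, 1.2, 0.9]
opening: 37.8
grip_force: 0.7
```

>>> play_rows(
  plan=[
    {"offset": [0,0.003,0],"rotation": [0,0,0],"fingers": 0.038},
    {"offset": [0,0.003,0],"rotation": [0,0,0],"fingers": 0.038},
    {"offset": [0,0.003,0],"rotation": [0,0,0],"fingers": 0.038},
    {"offset": [0,0,0],"rotation": [0,0,0],"fingers": 0.038},
  ],
)

```text
t: 8.82
eef_pos: [536.5, -162.1, 58.1]
ee_rot: [-3.141, -0.001, 1.749]
ft_force: [0.3, 1.7, -0.6]
opening: 37.8
grip_force: 1.1
```

```bash
python3 -c "
from h import *
st();print(cp(get_state()['eef_pos']))
p,d=snap('side','side7');c=p[120:225,225:365];cv2.imwrite('pics/c7.png',cv2.resize(c[:,:,::-1],(800,600),interpolation=cv2.INTER_CUBIC))"
```

```text
8.82 [ 536.5 -162.1   58.1] [-1.7999e+02 -5.0000e-02  1.0023e+02] [ 0.3  1.7 -0.6] 37.8 1.1 [-0.5   0.22  1.88  0.    1.04 -0.68]
(np.float64(-0.5), np.float64(-0.5))
```

View pics/c7.png

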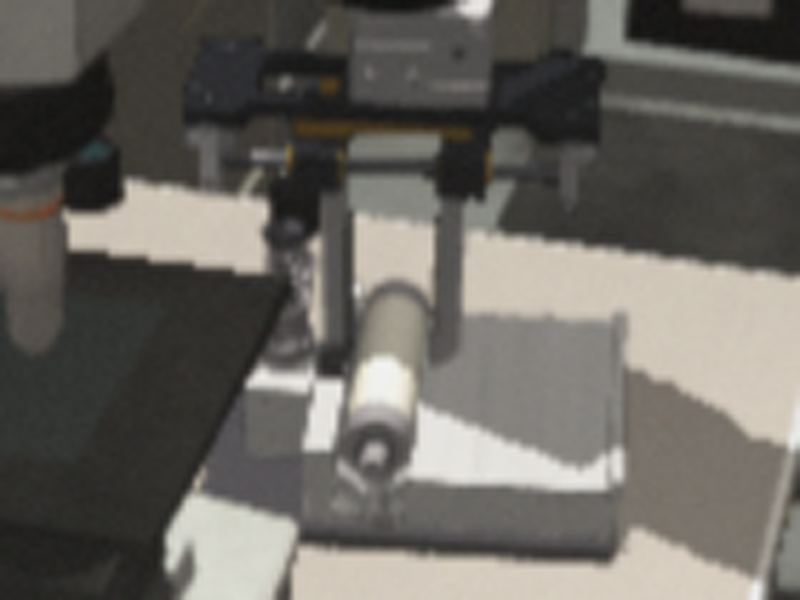

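The barrel lies in the V, at crop (385,400), with the nozzle at (373,455). I've used all my picture views, so I'll check with depth numbers from here. Raising and going back to the knob.

>>> play_rows(
  plan=[
    {"offset": [0,0,-0.006],"rotation": [0,0,0],"fingers": 0.04},
    {"offset": [0,0,-0.02],"rotation": [0,0,0],"fingers": 0.05},
    {"offset": [0,0,-0.03],"rotation": [0,0,0],"fingers": 0.06},
    {"offset": [0,0,-0.035],"rotation": [0,0,0],"fingers": 0.06},
  ],
)

```text
t: 9.2
eef_pos: [535.2, -162.6, 149.5]
ee_rot: [-3.139, -0.001, 1.749]
ft_force: [0.0, 0.2, -0.1]
opening: 56.9
grip_force: 0.0
```

```bash
cat >> h.py <<'E'
def cloud(n,f):
    """all valid pixels of the cradle zone as cradle-frame points + pixel"""
    _,d=snap(n,f); c=get_calibration(n);K=np.array(c['intrinsics']);D=np.array(c['dist'])
    v,u=np.mgrid[0:420,0:560]; u=u.ravel();v=v.ravel();dd=d.ravel()
    q=cv2.undistortPoints(np.stack([u,v],1).astype(float)[:,None],K,D)[:,0]
    P=np.c_[q,np.ones(len(q))]*dd[:,None]@R.from_euler('xyz',c['attitude']).as_matrix().T+c['position']
    a=np.deg2rad(Q[2]);e=P[:,:2]-Q[:2]
    X=np.c_[e[:,0]*np.cos(a)+e[:,1]*np.sin(a),-e[:,0]*np.sin(a)+e[:,1]*np.cos(a),P[:,2]]
    return X[(dd>0)&(abs(X[:,0])<110)&(abs(X[:,1])<120)]
E
python3 -c "
from h import *
st();plan([(598.8,-212.9,150,103.3)]);
for n in('top','side'):
  X=cloud(n,n+'8');m=(abs(X[:,0])<14)&(X[:,2]>52)&(X[:,2]<75);B=X[m]
  for y in range(-80,90,10):
    b=B[(B[:,1]>=y)&(B[:,1]<y+10)]
    if len(b): print(n,y,len(b),b[:,2].max().round(1),b.mean(0).round(1),b[:,1].min().round(1),b[:,1].max().round(1))
"
```

```text
9.2 [ 535.2 -162.6  149.5] [-1.7987e+02 -6.0000e-02  1.0020e+02] [ 0.   0.2 -0.1] 56.9 0.0 [-0.5   0.09  1.84 -0.    1.21 -0.67]
-> (598.8, -212.9, 150, 103.3) 3
 0: off [-0.0203,0.0179,-0.0002] rot z -1.03
 1: off [-0.0206,0.0175,-0.0002] rot z -1.03
 2: off [-0.0209,0.0171,-0.0002] rot z -1.03
top 0 2 61.1 [12.5  8.9 59.6] 8.3 9.4
top 10 18 67.9 [ 7.5 16.2 63. ] 11.7 19.7
top 20 50 67.5 [ 1.7 25.  62.3] 20.2 29.9
top 30 57 66.9 [ 0.1 35.1 61.9] 30.1 39.8
top 40 53 66.9 [ 0.1 45.1 62.1] 40.2 49.5
top 50 59 68.1 [-0.3 55.  61.9] 50.0 59.9
top 60 33 64.5 [ 1.4 63.5 58.5] 60.0 68.9
top 70 19 57.2 [ 2.5 74.8 54.4] 70.4 79.4
side -60 10 65.7 [  1.  -53.7  62.6] -56.5 -50.6
side -50 22 65.6 [ -0.8 -46.   61.2] -49.8 -41.1
side -40 21 65.7 [ -0.5 -34.8  62.1] -39.2 -30.0
side -30 20 65.4 [  0.9 -24.4  62. ] -28.7 -20.2
side -20 17 65.5 [ -1.1 -15.8  60.9] -19.7 -10.4
side -10 27 66.0 [ 0.  -4.7 61.7] -10.0 -0.1
side 0 20 65.0 [ 0.2  5.4 61.7] 0.1 9.1
side 10 19 64.4 [-1.8 14.9 60.8] 10.1 18.9
side 20 26 65.7 [-0.8 25.4 62. ] 20.2 29.8
side 30 22 65.0 [-0.3 35.  61.4] 30.9 39.7
side 40 21 65.7 [-1.2 45.  62.4] 40.3 49.6
side 50 29 65.7 [ 0.3 54.5 61.5] 50.1 59.2
side 60 44 65.6 [ 0.6 63.4 58. ] 60.0 69.9
side 70 10 56.5 [ 0.8 74.4 53.7] 70.4 79.2
```

Barrel seated: its top is level at about 65 mm, and its y centre is at about +2 mm. Regripping the knob.

>>> play_rows(
  plan=[
    {"offset": [-0.0203,0.0179,0],"rotation": [0,0,-1],"fingers": 0.06},
    {"offset": [-0.0206,0.0175,0],"rotation": [0,0,-1],"fingers": 0.06},
    {"offset": [-0.0209,0.0171,0],"rotation": [0,0,-1.1],"fingers": 0.06},
    {"offset": [0,0,0],"rotation": [0,0,0],"fingers": 0.06},
  ],
)

```text
t: 9.63
eef_pos: [602.2, -216.1, 149.6]
ee_rot: [3.14, 0.003, 1.802]
ft_force: [-0.4, 0.2, -0.1]
opening: 60.0
grip_force: 0.0
```

```bash
python3 -c "
from h import *
st();print(cp(get_state()['eef_pos']));X=cloud('side','side9');k=X[(X[:,2]>85)&(X[:,2]<112)&(X[:,0]>25)&(X[:,0]<75)&(X[:,1]<-40)&(X[:,1]>-90)];print(len(k),k.mean(0),k.min(0),k.max(0))"
```

```text
9.63 [ 602.2 -216.1  149.6] [1.7989e+02 1.5000e-01 1.0325e+02] [-0.4  0.2 -0.1] 60.0 0.0 [-0.52  0.27  1.63 -0.    1.24 -0.75]
(np.float64(54.6), np.float64(-65.3))
78 [ 50.60903476 -56.31131168 103.69504443] [ 41.13430669 -71.42281997  86.40069513] [ 63.32053017 -46.8315271  111.93351755]
```

>>> play_rows(
  plan=[
    {"offset": [0.0039,-0.0026,0.018],"rotation": [0,0,0],"fingers": 0.06},
    {"offset": [0,0,0.018],"rotation": [0,0,0],"fingers": 0.06},
    {"offset": [0,0,0.018],"rotation": [0,0,0],"fingers": 0.06},
    {"offset": [0,0,0.015],"rotation": [0,0,0],"fingers": 0.05},
    {"offset": [0,0,0],"rotation": [0,0,0],"fingers": 0.035},
  ],
)

```text
t: 10.1
eef_pos: [593.2, -208.0, 76.7]
ee_rot: [-3.136, -0.005, 1.803]
ft_force: [-0.5, 1.1, -0.1]
opening: 49.4
grip_force: 0.0
```

>>> play_rows(
  plan=[
    {"offset": [0,0,0],"rotation": [0,0,0],"fingers": 0.015},
    {"offset": [0,0,0],"rotation": [0,0,0],"fingers": 0.015},
    {"offset": [0,0,0],"rotation": [0,0,0],"fingers": 0.015},
    {"offset": [0,0,0],"rotation": [0,0,0],"fingers": 0.015},
    {"offset": [0,0,0],"rotation": [0,0,0],"fingers": 0.015},
  ],
  newtons=35,
)

```text
t: 10.52
eef_pos: [597.3, -210.3, 82.0]
ee_rot: [3.14, 0.002, 1.803]
ft_force: [-0.0, 0.1, 3.0]
opening: 24.0
grip_force: 35.0
```

>>> play_rows(
  plan=[
    {"offset": [0,0,0],"rotation": [0,0,0],"fingers": 0.015},
  ],
)

```text
t: 10.6
eef_pos: [597.3, -210.4, 82.0]
ee_rot: [3.14, 0.002, 1.803]
ft_force: [0.3, -0.3, 3.6]
opening: 24.0
grip_force: 35.0
```

>>> play_rows(
  plan=[
    {"offset": [0,0,-0.007],"rotation": [0,0,0],"fingers": 0.015},
    {"offset": [0,0,-0.007],"rotation": [0,0,0],"fingers": 0.015},
    {"offset": [0,0,-0.007],"rotation": [0,0,0],"fingers": 0.015},
    {"offset": [0,0,0],"rotation": [0,0,0],"fingers": 0.015},
  ],
)

```text
t: 10.93
eef_pos: [596.7, -210.0, 102.6]
ee_rot: [3.141, 0.001, 1.803]
ft_force: [3.3, -2.0, -5.9]
opening: 24.2
grip_force: 35.0
```

>>> play_rows(
  plan=[
    {"offset": [0.0004,-0.0069,0],"rotation": [0,0,6.2],"fingers": 0.015},
    {"offset": [0.0004,-0.0069,0],"rotation": [0,0,6.2],"fingers": 0.015},
    {"offset": [0.0004,-0.0069,0],"rotation": [0,0,6.2],"fingers": 0.015},
    {"offset": [0.0004,-0.0069,0],"rotation": [0,0,6.2],"fingers": 0.015},
    {"offset": [0.0004,-0.0069,0],"rotation": [0,0,6.2],"fingers": 0.015},
  ],
)

```text
t: 11.35
eef_pos: [563.2, -207.5, 101.4]
ee_rot: [3.139, -0.003, 1.255]
ft_force: [8.7, 1.7, -6.4]
opening: 24.4
grip_force: 35.0
```

```bash
python3 -c "
from h import *
st()
s=get_state();x,y=cp(s['eef_pos']);print(x,y,'bar deg',np.rad2deg(np.arctan2(-y,48-x)),'r',np.hypot(x-48,y))
X=cloud('side','s10');k=X[(X[:,2]>64)&(X[:,2]<100)&(X[:,1]<-25)&(X[:,0]>0)&(X[:,0]<46)];print(len(k),k[:,2].min() if len(k) else 0)"
```

```text
11.35 [ 563.2 -207.5  101.4] [ 1.7983e+02 -1.6000e-01  7.1920e+01] [ 8.7  1.7 -6.4] 24.4 35.0 [-0.54  0.24  1.76  0.    1.13 -0.23]
17.8 -50.0 bar deg 58.868023811782166 r 58.41266985851614
85 64.28647737916833
```

>>> play_rows(
  plan=[
    {"offset": [-0.0003,-0.0069,0],"rotation": [0,0,6.2],"fingers": 0.015},
    {"offset": [-0.0003,-0.0069,0],"rotation": [0,0,6.2],"fingers": 0.015},
    {"offset": [-0.0003,-0.0069,0],"rotation": [0,0,6.2],"fingers": 0.015},
    {"offset": [-0.0003,-0.0069,0],"rotation": [0,0,6.2],"fingers": 0.015},
    {"offset": [-0.0003,-0.0069,0],"rotation": [0,0,6.2],"fingers": 0.015},
  ],
)

```text
t: 11.82
eef_pos: [536.4, -189.0, 102.5]
ee_rot: [3.138, -0.014, 0.714]
ft_force: [22.6, 12.3, -6.5]
opening: 23.9
grip_force: 35.0
```

>>> play_rows(
  plan=[
    {"offset": [0.0004,-0.0069,0],"rotation": [0,0,6.2],"fingers": 0.015},
    {"offset": [0.0004,-0.0069,0],"rotation": [0,0,6.2],"fingers": 0.015},
    {"offset": [0.0004,-0.0069,0],"rotation": [0,0,6.2],"fingers": 0.015},
    {"offset": [0.0004,-0.0069,0],"rotation": [0,0,6.2],"fingers": 0.015},
  ],
)

```text
t: 12.15
eef_pos: [525.5, -166.4, 104.1]
ee_rot: [3.139, -0.018, 0.282]
ft_force: [25.8, 7.0, -6.0]
opening: 24.5
grip_force: 35.0
```

```bash
python3 -c "
from h import *
st()
s=get_state();x,y=cp(s['eef_pos']);print(x,y,'bar deg',np.rad2deg(np.arctan2(-y,48-x)),'r',np.hypot(x-48,y))"
```

```text
12.15 [ 525.5 -166.4  104.1] [179.83  -1.02  16.15] [25.8  7.  -6. ] 24.5 35.0 [-0.52  0.12  1.9   0.01  1.11  0.77]
-12.1 -2.9 bar deg 2.762545474143243 r 60.16992604283306
```

>>> play_rows(
  plan=[
    {"offset": [0.003,-0.003,0],"rotation": [0,0,3],"fingers": 0.015},
    {"offset": [0.002,-0.002,0],"rotation": [0,0,3],"fingers": 0.015},
    {"offset": [0,0,0],"rotation": [0,0,0],"fingers": 0.015},
  ],
)

```text
t: 12.4
eef_pos: [525.3, -162.4, 102.8]
ee_rot: [3.138, -0.007, 0.184]
ft_force: [11.2, -1.3, -6.5]
opening: 23.8
grip_force: 35.0
```

```bash
python3 -c "
from h import *
st()
s=get_state();x,y=cp(s['eef_pos']);print(x,y)
a=np.deg2rad(Q[2]);f=s['ft_force'];print('cradle force',f[0]*np.cos(a)+f[1]*np.sin(a),-f[0]*np.sin(a)+f[1]*np.cos(a))"
```

```text
12.4 [ 525.3 -162.4  102.8] [179.79  -0.38  10.55] [11.2 -1.3 -6.5] 23.8 35.0 [-0.51  0.13  1.9   0.    1.11  0.88]
-11.6 1.2
cradle force 10.781317259179785 -3.2801375676788895
```

>>> play_rows(
  plan=[
    {"offset": [0.002,0,0],"rotation": [0,0,0.3],"fingers": 0.015},
    {"offset": [0,0,0.005],"rotation": [0,0,0],"fingers": 0.015},
    {"offset": [0,0,0.005],"rotation": [0,0,0],"fingers": 0.015},
    {"offset": [0,0,0],"rotation": [0,0,0],"fingers": 0.015},
  ],
)

```text
t: 12.73
eef_pos: [525.5, -162.4, 91.1]
ee_rot: [3.14, -0.003, 0.18]
ft_force: [8.3, -2.1, -4.6]
opening: 24.3
grip_force: 35.0
```

>>> play_rows(
  plan=[
    {"offset": [0,0,0.003],"rotation": [0,0,0],"fingers": 0.015},
    {"offset": [0,0,0],"rotation": [0,0,0],"fingers": 0.015},
  ],
)

```text
t: 12.9
eef_pos: [525.5, -162.4, 88.8]
ee_rot: [3.14, -0.003, 0.18]
ft_force: [5.9, -1.9, -4.9]
opening: 24.2
grip_force: 35.0
```

>>> play_rows(
  plan=[
    {"offset": [0,0,0.0015],"rotation": [0,0,0],"fingers": 0.015},
    {"offset": [0,0,0],"rotation": [0,0,0],"fingers": 0.015},
  ],
)

```text
t: 13.07
eef_pos: [525.6, -162.5, 88.6]
ee_rot: [3.14, -0.002, 0.18]
ft_force: [4.3, -0.7, 4.1]
opening: 24.4
grip_force: 35.0
```

>>> play_rows(
  plan=[
    {"offset": [0,0,0.001],"rotation": [0,0,0],"fingers": 0.015},
    {"offset": [0,0,0],"rotation": [0,0,0],"fingers": 0.015},
  ],
)

```text
t: 13.23
eef_pos: [525.6, -162.5, 88.5]
ee_rot: [3.14, -0.002, 0.179]
ft_force: [1.2, 0.5, 10.1]
opening: 24.9
grip_force: 35.0
```

Contact with the barrel came at a lift of about 6.6 mm, as expected. Releasing and retreating.

>>> play_rows(
  plan=[
    {"offset": [0,0,-0.001],"rotation": [0,0,0],"fingers": 0.025},
    {"offset": [0,0,0],"rotation": [0,0,0],"fingers": 0.04},
    {"offset": [0,0,0],"rotation": [0,0,0],"fingers": 0.055},
    {"offset": [0,0,0],"rotation": [0,0,0],"fingers": 0.055},
  ],
)

```text
t: 13.57
eef_pos: [523.2, -161.5, 86.1]
ee_rot: [-3.14, 0.002, 0.178]
ft_force: [-0.1, -0.5, 0.9]
opening: 41.7
grip_force: 0.0
```

>>> play_rows(
  plan=[
    {"offset": [0,0,-0.015],"rotation": [0,0,0],"fingers": 0.055},
    {"offset": [0,0,-0.03],"rotation": [0,0,0],"fingers": 0.055},
    {"offset": [0,0,-0.035],"rotation": [0,0,0],"fingers": 0.055},
    {"offset": [-0.035,0,-0.02],"rotation": [0,0,0],"fingers": 0.055},
    {"offset": [-0.035,0,0],"rotation": [0,0,0],"fingers": 0.055},
  ],
)

```text
t: 13.98
eef_pos: [457.2, -175.8, 191.7]
ee_rot: [3.136, -0.005, 0.18]
ft_force: [0.4, -0.1, 0.1]
opening: 54.9
grip_force: 0.0
```

>>> play_rows(
  plan=[
    {"offset": [-0.035,0,0],"rotation": [0,0,0],"fingers": 0.055},
    {"offset": [0,0,0],"rotation": [0,0,0],"fingers": 0.055},
  ],
)

```text
t: 14.15
eef_pos: [416.4, -180.0, 185.5]
ee_rot: [-3.139, 0.003, 0.176]
ft_force: [-0.1, -0.7, -0.7]
opening: 55.1
grip_force: 0.0
```

```bash
python3 -c "
from h import *
st()
for n in('side','top'):
  X=cloud(n,n+'f');print(n)
  k=X[(X[:,2]>92)&(X[:,2]<122)&(X[:,0]>-35)&(X[:,0]<10)&(abs(X[:,1])<30)];print('knob',len(k),k.min(0),k.max(0)) if len(k) else 0
  B=X[(abs(X[:,0])<14)&(X[:,2]>52)&(X[:,2]<70)&(abs(X[:,1])>18)]
  for a,b in((-70,-40),(-40,-18),(18,40),(40,60),(60,90)):
    m=B[(B[:,1]>a)&(B[:,1]<b)]
    if len(m): print(a,m.mean(0).round(1),m[:,2].max().round(1),m[:,1].min().round(1),m[:,1].max().round(1))
  r=X[(X[:,0]>-10)&(X[:,0]<36)&(X[:,2]>71)&(X[:,2]<80)&(abs(X[:,1])<20)];print('bar',len(r),r.min(0).round(1),r.max(0).round(1),np.polyfit(r[:,0],r[:,1],1)) if len(r)>3 else 0
a,b=[cv2.imread(f'pics/{f}.png').astype(int) for f in('top0','topf')]
for nm,(u,v) in dict(dish=(188,231),spare=(230,233),tape=(281,243)).items(): print(nm,abs(a-b)[v-16:v+16,u-18:u+18].mean())
"
```

```text
14.15 [ 416.4 -180.   185.5] [-179.88    0.2    10.07] [-0.1 -0.7 -0.7] 55.1 0.0 [-0.66 -0.21  2.06 -0.    1.3   0.74]
side
knob 114 [-25.78493525  -7.54894833  92.10889458] [ -2.03383652  17.35599783 118.85567564]
-70 [  8.2 -47.1  62.9] 65.0 -55.4 -40.4
-40 [  3.5 -30.7  63.5] 65.4 -39.6 -22.4
18 [-0.4 28.  61.3] 66.1 18.0 38.9
40 [-0.2 49.8 62. ] 65.5 40.0 59.2
60 [ 0.6 65.7 57.2] 65.9 60.4 80.4
bar 78 [-8.6 -5.9 71.1] [35.2 18.2 77.1] [-0.0088071   4.36909196]
top
knob 135 [-26.03955664 -11.54467402  93.78118742] [ -2.53243619  13.32717498 119.97095935]
-70 [ -0.1 -49.   61.9] 67.3 -58.1 -40.0
-40 [  1.5 -30.3  61.7] 66.9 -39.5 -18.2
18 [-0.1 29.1 61.7] 68.2 18.1 39.9
40 [-0.2 50.4 61.9] 66.7 40.3 60.0
60 [ 1.4 66.9 57.1] 65.8 60.0 78.3
bar 152 [ -8.  -14.7  71. ] [35.5 17.  77.7] [-0.04587069  1.98982481]
dish 11.942418981481481
spare 12.678819444444445
tape 11.039351851851851
```

The bar rests on the barrel (bar top about 75, knob top about 117–119) at roughly zero turn. The barrel is straight and seated, and the arm never went near the bystanders.

```bash
python3 -c "
from station import *
print(close_job())"
```

```text
the job is handed in; nothing more can be done
None
```

The job is handed in at about 14 s of the 61 s allowed: by the last depth readings the barrel lies seated in the V trough, about 2 mm off centre, with the clamp bar down between its ears holding it. I only checked the petri dish, spare bar and tape roll with a rough image comparison (no clear result), but the arm never worked near them.

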